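# Fetch the tube carrier with self-closing forceps

### The arm

A 6-joint arm with a two-finger parallel gripper is mounted at the origin on the work surface. World frame = base frame: x ahead of the robot, y to its left, z up, the work surface at z = 0. Lengths are in m, angles in rad, forces in N, time in s.
With the tool pointing down it reaches from about 0.3 to 0.775 m from the base axis. Payload 14.6 kg.
Tool frame: the origin (TCP) lies on the centre line of the jaws, within the pads' length; the fingertips stand 25 mm ahead of it and the grasp point (between the pads) lies 6 mm ahead of it (ctrl.tip_reach is the distance from the TCP to the fingertips, in m); z points along the fingers, y is the line along which they close (so a half turn about z gives the same grasp; the last joint's range is limited). The gripper opens to 94 mm and grips with 3 to 60 N. Pads are 16 mm wide; open, the fingers measure 119 mm over their backs; the gripper's body (75 mm by 177 mm) begins 78 mm behind the grasp point.
Start: joints at [-1.273, 0.3, 1.521, -0, 1.321, -0.067], TCP at [0.196, -0.514, 0.23] pointing down, gripper open.
Joint ranges: [-3.03, 3.03], [-0.79, 2.21], [0.23, 2.52], [-1.04, 4.18], [0, 3.07], [-2.55, 2.55]. Speed limits (rad/s): [2.22, 2.22, 2.57, 3.14, 3.14, 3.14].

### API

Orientations are given as [roll, pitch, yaw] about the fixed x, y, z axes, in that order (R = Rz(yaw) Ry(pitch) Rx(roll)).
In Python, from station import ctrl gives the robot as it stands. The module is installed in compiled form; this text tells all that it offers.
- The arm moves only by the tool apply_moves, never from a script. Its argument "deltas" is a list of rows, each a list of 7 numbers: the closure in counts, from 0 (fully open) to 255 (shut), then the shift along the world's x, y, z in cm, then the turn, a rotation vector about the world's x, y, z in rad. In form: [[jaw, tx, ty, tz, ax, ay, az], ...]. A call has 1 to 10 rows; each row shifts and turns the commanded pose from where the row before left it; what a row does not reach is not made up. A row lasts 1/10 s, in which the tool goes at most 50 mm and 8.59 degrees, less where a joint would pass 70% of its speed; a pose out of reach is approached as far as the arm can. A call with a gripper value outside its range is refused whole. The fingers move at their own pace and stop on an object; "grip_force" is the grip in N (left out, the last holds). Time passes only in rows, so rows that do not move let the fingers close. It gives the time, the measured TCP pose, the force, the opening and the grip force at its end, in the units of the state.
- ctrl.get_obs(): the state, without advancing time (a new reading comes with each control period).
- ctrl.camera(name): name is "scene" or "top"; returns a dict with "img" (384x512x3 uint8, red, green, blue), "K" (3x3 intrinsics, pixels), "pose" (4x4, takes a point from camera to world coordinates). Camera axes: x right, y up, looking along -z (the intrinsics and any distortion apply to the point x, -y, -z); pixel columns grow to the right and rows downward; lengths in m; the calibration is good to about 2 mm. A picture is of the moment at which its call begins. There is no depth.
- ctrl.hand_in(): hands the job in; it is judged then, once.
The state is a dict: "time_s": time; "qpos": joint angles; "joint_vel": joint speeds; "tau": joint torques, N m; "ee_pos": TCP position; "eef_rot": TCP orientation; "force": force on the tool from outside, world axes, zero at the start; "moment": the same for the moment, N m; "grip_width": finger opening in m; "grip_force": force on a finger pad.
Only numpy, scipy, OpenCV 4.12 (cv2) and the standard library are available. Lean on these libraries where they do the work, as an engineer would, in place of code of your own. Each camera call takes 0.05 s, during which the arm holds its last target. There are 200 camera calls.

### The job

One of the three lidded tubs holds a metal tube carrier. Find it by taking off lids, then use the self-closing forceps (squeeze the handles to open the jaws, let them close by themselves on the carrier's upright fin) to lift the carrier out, keeping it level and touching it with nothing but the forceps, and set it down gently, flat in the empty bay of the tray. Hang the empty forceps back upright on their stand, and leave the other carrier, the bottle, the tip box and the jar where they are.

Things in the scene. Friction and masses are not known exactly. Their poses are not given: they have to be found in the camera images.
- tub_1: one of three identical white open-topped tubs, 110 (its x) x 90 (its y) x 66 mm high, walls and floor 4 mm, fixed to the bench. Origin: centre of its underside, z up. The carrier may be in any of them, under the lid
- tub_2: a tub like tub_1
- tub_3: a tub like tub_1
- lid_1_handle (a point): centre of the bar handle of the loose white lid (110 g) that starts on tub_1: bar along x, 60 mm long, 16 mm wide (y), 27 mm tall, on a plate 110 (x) x 90 (y) x 6 mm with a 5 mm deep locating step (96 x 76 mm, 3 mm play) below. The point is 26 mm above the lid's lowest face, 15 mm above the plate's top, 87 mm above the bench when on the tub; z up. Lids may be put down anywhere free
- lid_2_handle (a point): handle of the lid on tub_2, same as lid_1_handle
- lid_3_handle (a point): handle of the lid on tub_3, same as lid_1_handle
- carrier_mid (a point): centre, 27 mm above the underside, of the carrier to fetch (90 to 180 g): aluminium block 72 (x) x 40 (y) x 14 mm with an upright fin in its middle, 26 mm long (x), 10 mm thick (y), top 54 mm above the underside; eight capped tubes (tops at 23 mm, over 15 mm from the centre along x). Stands upright on the floor of one tub, its x along the tub's x give or take 0.25 rad. x along fin and block, z up
- neighbour_mid (a point): a second, identical carrier that already stands in one bay of the tray: same point and axes. Must stay put
- tray: fixed grey tray, 98 (x) x 120 (y) x 18 mm high, walls and floor 4 mm, parted by a 4 mm wall along its x into two bays of 90 (x) x 54 (y) mm. Origin: centre of its underside, z up
- bay (a point): the centre of the floor of the tray's empty bay (on the tray's +y side), 4 mm above the bench; axes as the tray's. The carrier fits only with its long side along the tray's x, either way round
- stand: fixed grey forceps stand: a 90 x 80 x 8 mm foot and two upright rails 60 mm long along its y, 14 mm thick, their middles at x = -24 and +24 mm (34 mm between them), tops 80 mm above the bench. The forceps hang with their collar on the two rail tops, jaws between the rails. Origin: centre of its underside, z up
- bottle: bystander: loose white bottle, 56 mm across, 130 mm tall, upright; origin at the centre of its underside
- tip_box: bystander: loose grey box, 100 (x) x 70 (y) x 55 mm; origin at the centre of its underside
- jar: bystander: loose glass jar, 48 mm across, 50 mm tall; origin at the centre of its underside
- forceps_grip (a point): self-closing steel forceps (160 g), loose, upright, jaws down, 150 mm tall: the point midway between the two black handle pads, 115 mm above the jaw tips; z up along the tool, y the way handles and jaws move. Pads: flat, square to y, 26 mm (x) x 36 mm (z). Collar 64 (x) x 40 (y) x 6 mm, underside 68 mm above the tips, rests on the stand. Heel 22 mm wide (y), top at 150 mm
- forceps_tip (a point): point between the tips of the forceps' jaws (lowest point of the tool); axes as forceps_grip. Each jaw is 16 mm wide (x), 5 mm thick (y), 42 mm long up from the tip; gap 4 mm when shut. With a 10 mm fin in the jaws the handle widths are 6 mm less: 60 mm over the pads when free, jaws let go below 44 mm, so carried at about 50 mm the fin stays gripped (about 9 N)
- carrier: the carrier to fetch as a whole; origin at the centre of its underside, see carrier_mid
- forceps: the forceps as a whole, origin at the jaw tips, axes as forceps_grip. Empty, the pads measure 66 mm over their outer faces; squeezed down to 50 mm they give softly (to 12 N) and the jaws stay shut, so carry at about 50 mm. Past that, at 16 N, jaws part 1 mm per mm of squeeze, to the stop at 30 mm, 19 N, gap 24 mm
- jaw_l (a joint): travel of one jaw, 0 shut to 0.010 m open; the other moves about alike
Things that resemble listed ones, but are neither listed nor needed, are in the scene too. Leave any green look-alike of the part that bears lid_1_handle alone.

How it is judged:
By the outcome, as a careful person would: the job done as asked, in the order asked, and still so for the second after the job is handed in, with the robot touching nothing.
It also fails if it takes over 72 s, if anything falls off the work surface, if the arm or the gripper's body presses on something with over 40 N, if the wrist force passes 120 N, or if a joint passes its speed limit or range.

## Working session

There is one attempt and no reset: what is moved stays moved. The work goes in short steps, Python scripts to look and compute and a tool call to move; the robot and the scene stay as the last step left them, time stands still between calls to the robot, and variables do not carry over. Pictures are saved under pics/ and viewed, at most 10 in all, crops included, and the job is handed in when it is done.

Besides the shell and the picture viewer there is one more tool, called after "Emit:" in YAML: its name, and indented under it one key for each argument. apply_moves: Moves the arm, as the interface text tells. Its arguments: {"type":"object","properties":{"deltas":{"type":"array"},"grip_force":{"type":"number"}},"required":["deltas"]}

```bash
mkdir -p pics; cat > h.py <<'E'
import numpy as np, cv2
from station import ctrl
def snap(name,save=None):
    c=ctrl.camera(name)
    if save: cv2.imwrite('pics/'+save,cv2.cvtColor(c['img'],cv2.COLOR_RGB2BGR))
    return c
def ray(c,u,v):
    K=np.array(c['K']);P=np.array(c['pose'])
    d=np.linalg.inv(K)@[u,v,1.0]; d=np.array([d[0],-d[1],-d[2]])
    return P[:3,3],P[:3,:3]@d
def onz(c,u,v,z):
    o,d=ray(c,u,v); return o+d*(z-o[2])/d[2]
def proj(c,p):
    K=np.array(c['K']);P=np.array(c['pose'])
    q=P[:3,:3].T@(np.array(p)-P[:3,3]); q=K@[q[0],-q[1],-q[2]]; return q[:2]/q[2]
E
python3 - <<'E'
from h import *
import pickle
a=snap('top');b=snap('scene');pickle.dump((a,b),open('c0.pkl','wb'))
for n,c in(('t0',a),('s0',b)):
    cv2.imwrite(f'pics/{n}.png',cv2.resize(cv2.cvtColor(c['img'],cv2.COLOR_RGB2BGR),(800,600),interpolation=cv2.INTER_CUBIC))
    print(c['pose'],c['K'],[k for k in c])
o=ctrl.get_obs();print(o)
E
```

```text
[[ 0.10808497  0.96289657 -0.24728088  0.36567851]
 [-0.99412999  0.10589183 -0.02219186 -0.01829358]
 [ 0.00481656  0.24822795  0.96868968  1.1378479 ]
 [ 0.          0.          0.          1.        ]] [[379.12905323   0.         251.99804636]
 [  0.         379.12905323 192.27436088]
 [  0.           0.           1.        ]] ['img', 'K', 'pose']
[[-0.7692252  -0.42690144  0.47544479  1.10905539]
 [ 0.63869624 -0.53577862  0.55227564  0.54607039]
 [ 0.01896589  0.72848914  0.68479476  0.78417864]
 [ 0.          0.          0.          1.        ]] [[369.12012197   0.         246.2651213 ]
 [  0.         369.12012197 199.96896433]
 [  0.           0.           1.        ]] ['img', 'K', 'pose']
{'time_s': 0.1, 'qpos': array([-1.27263659e+00,  3.00416161e-01,  1.52150201e+00, -1.57535199e-05,
        1.32068774e+00, -6.65986919e-02]), 'joint_vel': array([-0.00022758, -0.00150391, -0.00263977, -0.0005505 ,  0.0001263 ,
       -0.00122777]), 'tau': array([-1.56910619e-04, -5.32649410e+01, -3.53287518e+01,  7.08927051e-02,
        2.35360838e-02, -5.02809553e-05]), 'ee_pos': array([ 0.19613333, -0.51362535,  0.2299499 ]), 'eef_rot': array([-3.14058063e+00, -5.22059024e-05,  3.64762306e-01]), 'force': array([-0.21139482, -0.85278965, -0.0830142 ]), 'moment': array([ 0.03004836, -0.02037194, -0.01605064]), 'grip_force': 0.0, 'grip_width': 0.09408599655689358}
```

View pics/t0.png

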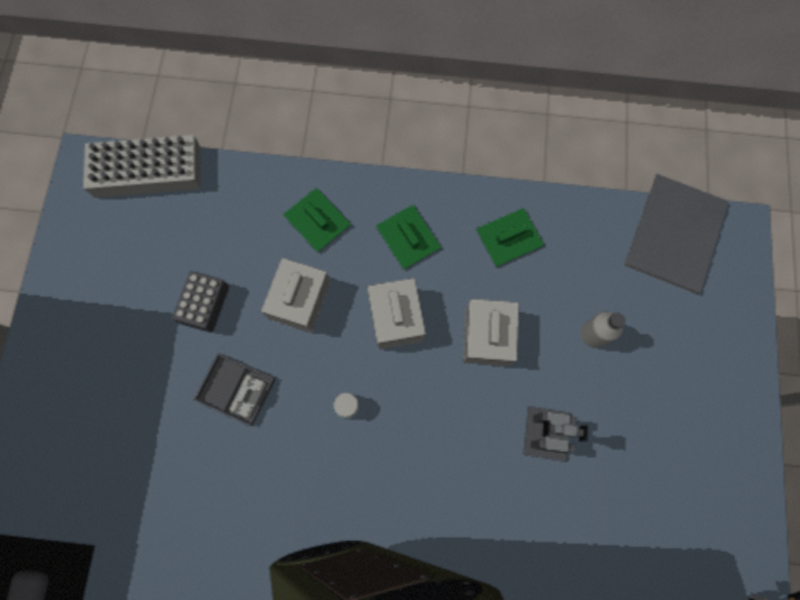

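View pics/s0.png

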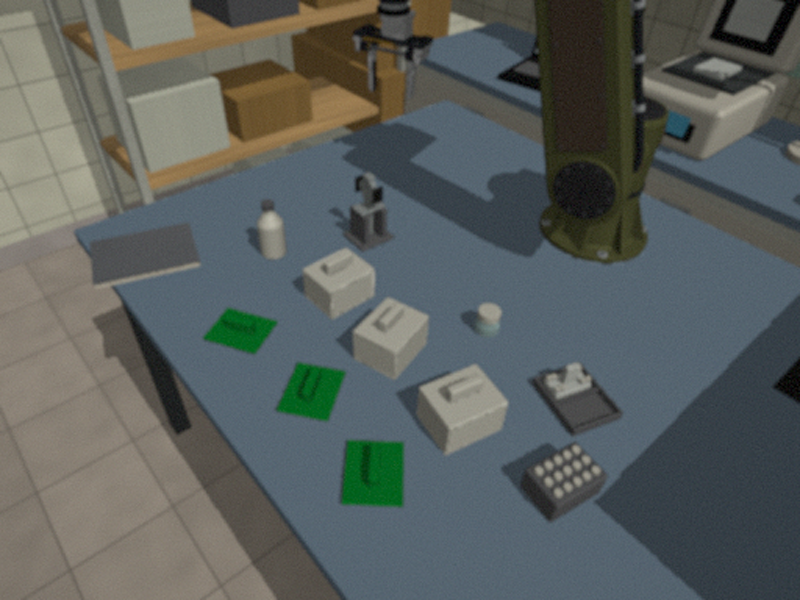

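The top view shows three white-lidded tubs at (295,292), (397,311) and (493,330). Three green look-alike lids lie flat at (318,219), (409,237) and (510,237); I'll leave those alone. The tray is at (235,388) with its empty bay at upper left, the forceps on their stand are at (555,433), the jar is at (346,405), the bottle at (603,328) and the tip box at (201,299). I'll enlarge to confirm.

```bash
python3 - <<'E'
from h import *
import pickle
a,b=pickle.load(open('c0.pkl','rb'))
A=cv2.cvtColor(a['img'],cv2.COLOR_RGB2BGR);B=cv2.cvtColor(b['img'],cv2.COLOR_RGB2BGR)
def crop(I,x,y,w,h,s): return cv2.resize(I[y:y+h,x:x+w],None,fx=s,fy=s,interpolation=cv2.INTER_CUBIC)
def bright(I): return cv2.convertScaleAbs(I,alpha=1.35)
t=np.vstack([crop(A,120,160,225,75,3.5)[:262,:787], crop(A,120,222,110,54,3.58)[:193,:393].copy().repeat(1,0) if 0 else np.hstack([crop(A,120,222,100,54,3.9),crop(A,325,252,100,54,3.9)])[:,:787] if 0 else cv2.resize(np.hstack([A[222:276,120:220],A[252:306,325:425]]),(787,213),interpolation=cv2.INTER_CUBIC)])
cv2.imwrite('pics/t1.png',t); print(t.shape)
s=cv2.resize(np.hstack([B[150:300,180:330],B[100:165,200:265].repeat(1,0) if 0 else cv2.copyMakeBorder(B[100:165,200:265],0,85,0,0,cv2.BORDER_CONSTANT)]),None,fx=3.7,fy=3.7,interpolation=cv2.INTER_CUBIC)
cv2.imwrite('pics/s1.png',s);print(s.shape)
E
```

```text
(475, 787, 3)
(555, 796, 3)
```

View pics/t1.png

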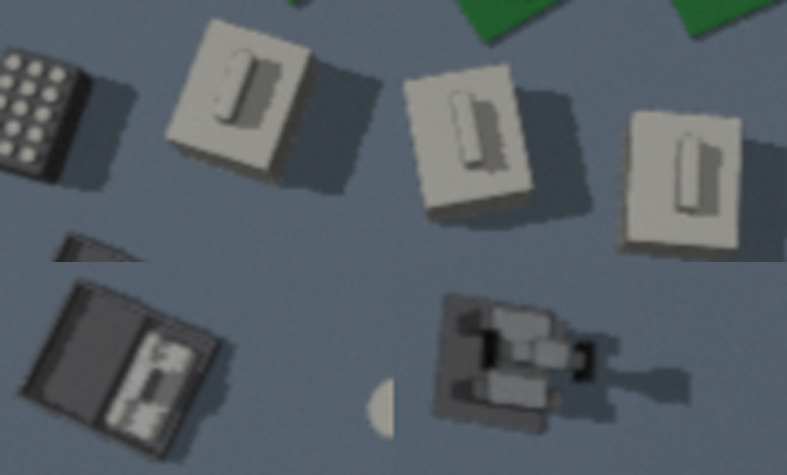

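View pics/s1.png

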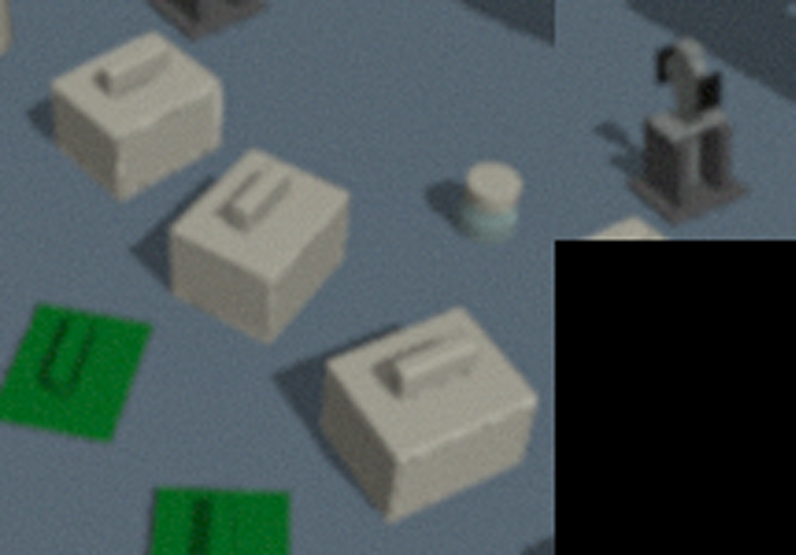

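Confirmed: white lids sit on all three tubs, and the tray's empty bay is the upper-left one in the image. The forceps' black pads are at crop (490,350) and (585,360) in the top view, and (664,65) and (709,93) in the scene view.

```bash
python3 - <<'E'
from h import *
import pickle
a,b=pickle.load(open('c0.pkl','rb'))
def quad(p,z):
    q=np.array([onz(a,u,v,z) for u,v in p]);c=q.mean(0)
    e=[q[(i+1)%4]-q[i] for i in range(4)]
    return c[:2].round(4),[(round(np.linalg.norm(x)*1e3),round(np.arctan2(x[1],x[0]),3)) for x in e]
T=lambda u,v:(u/3.5+120,v/3.5+160)
for n,p in dict(A=[(215,18),(312,50),(270,172),(167,137)],B=[(405,80),(508,65),(532,190),(427,208)],C=[(632,110),(742,118),(739,250),(627,241)]).items():
    print(n,quad([T(*x) for x in p],.072))
L=lambda u,v:(u/3.935+120,(v-262)/3.944+222)
R=lambda u,v:((u-393.5)/3.935+325,(v-262)/3.944+252)
print('tray',quad([L(*x) for x in [(80,280),(225,342),(162,460),(20,395)]],.018))
print('stand edge',[onz(a,*R(*x),.008).round(4) for x in [(447,293),(433,417),(545,432)]])
print('rails',[onz(a,*R(*x),.08).round(4) for x in [(494,307),(552,314),(487,375),(488,402),(546,408)]])
def tri(pa,pb):
    o1,d1=ray(a,*pa);o2,d2=ray(b,*pb);M=np.c_[d1,-d2];s=np.linalg.lstsq(M,o2-o1,rcond=None)[0]
    x,y=o1+d1*s[0],o2+d2*s[1];return ((x+y)/2).round(4),round(np.linalg.norm(x-y)*1e3,1)
S=lambda u,v:(u/3.7+50,v/3.7+100)
for z in(.127,.145):print('pads top',[onz(a,*R(*x),z).round(4) for x in [(490,350),(585,360)]])
print('pads scene',[onz(b,*S(*x),.127).round(4) for x in [(664,65),(709,93)]])
print('jar',onz(a,346*.64,405*.64,.05),'bottle',onz(a,612*.64,321*.64,.13))
E
```

```text
A (array([0.6343, 0.1905]), [(87, np.float64(-1.79)), (109, np.float64(2.957)), (91, np.float64(1.35)), (109, np.float64(-0.217))])
B (array([ 0.6196, -0.0008]), [(87, np.float64(-1.311)), (108, np.float64(-2.859)), (87, np.float64(1.852)), (110, np.float64(0.283))])
C (array([ 0.6023, -0.1815]), [(91, np.float64(-1.536)), (110, np.float64(-3.108)), (91, np.float64(1.599)), (110, np.float64(0.04))])
tray (array([0.4484, 0.2835]), [(121, np.float64(-1.858)), (96, np.float64(2.797)), (118, np.float64(1.268)), (94, np.float64(-0.31))])
stand edge [array([ 0.4777, -0.2681,  0.008 ]), array([ 0.387 , -0.2626,  0.008 ]), array([ 0.3852, -0.3447,  0.008 ])]
rails [array([ 0.4645, -0.2854,  0.08  ]), array([ 0.4641, -0.326 ,  0.08  ]), array([ 0.4177, -0.2826,  0.08  ]), array([ 0.3997, -0.2841,  0.08  ]), array([ 0.4  , -0.324,  0.08 ])]
pads top [array([ 0.4317, -0.2722,  0.127 ]), array([ 0.4321, -0.3351,  0.127 ])]
pads top [array([ 0.4306, -0.2676,  0.145 ]), array([ 0.4309, -0.3295,  0.145 ])]
pads scene [array([ 0.4359, -0.3347,  0.127 ]), array([ 0.4336, -0.272 ,  0.127 ])]
jar [0.43934843 0.07152144 0.05      ] bottle [ 0.6277456  -0.37756338  0.13      ]
```

Emit:
apply_moves:
  deltas:
    - [0,2.03,1.66,0,0,0,0.1405]
    - [0,2.03,1.66,0,0,0,0.1405]
    - [0,2.03,1.66,0,0,0,0.1405]
    - [0,2.03,1.66,0,0,0,0.1405]
    - [0,2.03,1.66,0,0,0,0.1405]
    - [0,2.03,1.66,0,0,0,0.1405]
    - [0,2.03,1.66,0,0,0,0.1405]
    - [0,2.03,1.66,0,0,0,0.1405]
    - [0,2.03,1.66,0,0,0,0.1405]
    - [0,2.03,1.66,0,0,0,0.1405]
  grip_force: 20

```text
time_s: 1.1
ee_pos: [0.3999, -0.3469, 0.2302]
eef_rot: [-3.141, -0.0, 1.776]
force: [-0.5, -0.6, -0.6]
grip_width: 0.0942
grip_force: 0.0
```

Emit:
apply_moves:
  deltas:
    - [0,2.03,1.66,0,0,0,0.1405]
    - [0,2.03,1.66,0,0,0,0.1405]
    - [0,2.03,1.66,0,0,0,0.1405]
    - [0,2.03,1.66,0,0,0,0.1405]
    - [0,2.03,1.66,0,0,0,0.1405]
    - [0,2.03,1.66,0,0,0,0.1405]
    - [0,2.03,1.66,0,0,0,0.1405]
    - [0,2.03,1.66,-3,0,0,0.1405]
    - [0,2.03,1.66,-3,0,0,0.1405]
    - [0,2.03,1.66,-2,0,0,0.1405]

```text
time_s: 2.1
ee_pos: [0.6023, -0.1808, 0.1479]
eef_rot: [3.141, -0.002, -3.103]
force: [-0.4, -0.7, 0.2]
grip_width: 0.094
grip_force: 0.0
```

Emit:
apply_moves:
  deltas:
    - [0,0,0,-2.5,0,0,0]
    - [0,0,0,-2.2,0,0,0]
    - [255,0,0,0,0,0,0]
    - [255,0,0,0,0,0,0]
    - [255,0,0,0,0,0,0]
    - [255,0,0,0,0,0,0]
    - [255,0,0,0,0,0,0]
    - [255,0,0,0,0,0,0]

```text
time_s: 2.9
ee_pos: [0.6023, -0.1819, 0.1039]
eef_rot: [-3.141, 0.001, -3.108]
force: [-0.4, 0.0, 0.3]
grip_width: 0.0495
grip_force: 0.0
```

Emit:
apply_moves:
  deltas:
    - [255,0,0,0,0,0,0]
    - [255,0,0,0,0,0,0]
    - [255,0,0,0,0,0,0]
    - [255,0,0,0,0,0,0]
    - [255,0,0,0,0,0,0]
    - [255,0,0,0,0,0,0]
    - [255,0,0,1,0,0,0]
    - [255,0,0,2,0,0,0]
    - [255,0,0,3,0,0,0]
    - [255,-1,0,3,0,0,0]

```text
time_s: 3.9
ee_pos: [0.5924, -0.1817, 0.1948]
eef_rot: [3.141, -0.0, -3.108]
force: [-0.1, -0.4, -1.2]
grip_width: 0.0158
grip_force: 20.0
```

Emit:
apply_moves:
  deltas:
    - [255,-4.3,1,0,0,0,0]
    - [255,-4.3,1,0,0,0,0]
    - [255,-4.3,1,-2,0,0,0]
    - [255,-4.3,1.2,-3,0,0,0]
    - [255,0,0,-4,0,0,0]
    - [255,0,0,-4,0,0,0]
    - [255,0,0,-1.4,0,0,0]
    - [255,0,0,-0.6,0,0,0]
    - [255,0,0,0,0,0,0]
    - [150,0,0,0,0,0,0]

```text
time_s: 4.9
ee_pos: [0.4239, -0.1409, 0.0467]
eef_rot: [-3.141, 0.002, -3.108]
force: [-0.4, 0.3, -0.6]
grip_width: 0.0211
grip_force: 0.0
```

Emit:
apply_moves:
  deltas:
    - [150,0,0,0,0,0,0]
    - [150,0,0,0,0,0,0]
    - [150,0,0,3,0,0,0]
    - [150,0,0,4,0,0,0]
    - [150,0,0,4,0,0,0]

```text
time_s: 5.4
ee_pos: [0.423, -0.1405, 0.1573]
eef_rot: [3.142, -0.0, -3.108]
force: [0.5, 0.1, 0.3]
grip_width: 0.0389
grip_force: 0.0
```

```bash
python3 - <<'E'
from h import *
import pickle
a=snap('top');b=snap('scene');pickle.dump((a,b),open('c1.pkl','wb'))
A,B=[cv2.cvtColor(c['img'],cv2.COLOR_RGB2BGR) for c in(a,b)]
i=np.hstack([cv2.resize(A[185:285,260:360],(400,400),interpolation=3),cv2.resize(B[140:240,170:270],(400,400),interpolation=2)])
cv2.imwrite('pics/v1.png',i);print(ctrl.get_obs()['ee_pos'])
E
```

```text
[ 0.42515332 -0.14142835  0.16058104]
```

View pics/v1.png

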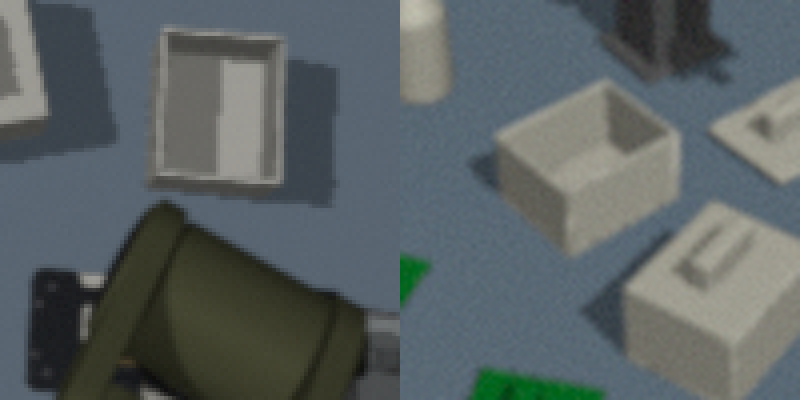

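Tub C at right-hand image is empty, and its lid lies flat on the bench. Next is tub B.

Emit:
apply_moves:
  deltas:
    - [150,3.9,2.8,0,0,0,0.05]
    - [150,3.9,2.8,0,0,0,0.05]
    - [150,3.9,2.8,0,0,0,0.05]
    - [150,3.9,2.8,0,0,0,0.05]
    - [150,3.9,2.8,-2,0,0,0.04]
    - [150,0,0,-2,0,0,0]
    - [150,0,0,-1.8,0,0,0]
    - [255,0,0,0,0,0,0]
    - [255,0,0,0,0,0,0]
    - [255,0,0,0,0,0,0]

```text
time_s: 6.5
ee_pos: [0.6166, -0.0017, 0.098]
eef_rot: [3.141, -0.0, -2.868]
force: [-0.2, 0.2, -0.8]
grip_width: 0.0181
grip_force: 0.1
```

Emit:
apply_moves:
  deltas:
    - [255,0,0,0,0,0,0]
    - [255,0,0,0,0,0,0]
    - [255,0,0,1,0,0,0]
    - [255,0,0,2,0,0,0]
    - [255,0,0,3,0,0,0]
    - [255,0,0,3,0,0,0]

```text
time_s: 7.1
ee_pos: [0.6166, -0.0017, 0.1899]
eef_rot: [3.142, -0.0, -2.868]
force: [-0.1, -0.9, -0.9]
grip_width: 0.0162
grip_force: 20.0
```

Emit:
apply_moves:
  deltas:
    - [255,-4,-0.6,0,0,0,-0.05]
    - [255,-4,-0.7,0,0,0,-0.05]
    - [255,-4,-0.7,0,0,0,-0.05]
    - [255,-4,-0.7,-3,0,0,-0.05]
    - [255,-3.7,-0.6,-3,0,0,-0.07]
    - [255,0,0,-4,0,0,0]
    - [255,0,0,-3.5,0,0,0]
    - [255,0,0,-1.1,0,0,0]
    - [255,0,0,-0.5,0,0,0]
    - [150,0,0,0,0,0,0]

```text
time_s: 8.1
ee_pos: [0.4208, -0.0347, 0.0384]
eef_rot: [-3.141, 0.001, -3.138]
force: [0.3, 0.0, 0.4]
grip_width: 0.0208
grip_force: 0.0
```

Emit:
apply_moves:
  deltas:
    - [150,0,0,0,0,0,0]
    - [150,0,0,0,0,0,0]
    - [150,0,0,3,0,0,0]
    - [150,0,0,4,0,0,0]
    - [150,0,0,4,0,0,0]

```text
time_s: 8.6
ee_pos: [0.4199, -0.0346, 0.1497]
eef_rot: [-3.142, 0.0, -3.138]
force: [0.1, -0.1, 0.1]
grip_width: 0.0384
grip_force: 0.0
```

```bash
python3 - <<'E'
from h import *
import pickle
a=snap('top');b=snap('scene');pickle.dump((a,b),open('c2.pkl','wb'))
A,B=[cv2.cvtColor(c['img'],cv2.COLOR_RGB2BGR) for c in(a,b)]
i=np.hstack([cv2.resize(A[165:265,210:310],(400,400),interpolation=2),cv2.resize(B[160:260,210:310],(400,400),interpolation=2)])
cv2.imwrite('pics/v2.png',i);print(ctrl.get_obs()['ee_pos'])
E
```

```text
[ 0.42228056 -0.03496636  0.15280635]
```

View pics/v2.png

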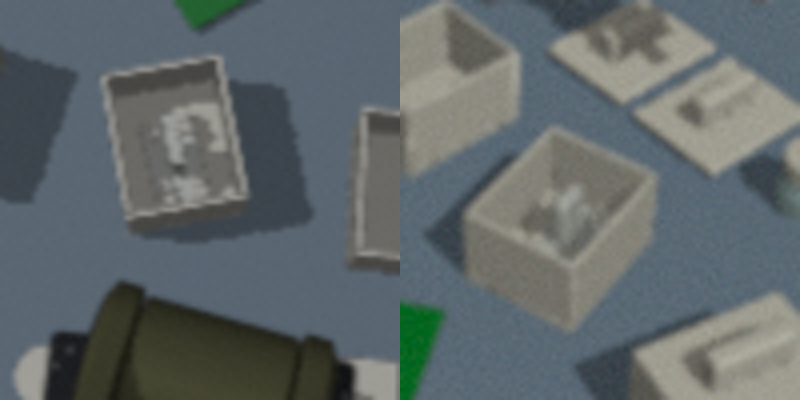

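Tub B holds the carrier: the fin is near crop (180,150) in the top half and (570,200) in the scene half, and both removed lids lie flat. I'll fetch the forceps next.

Emit:
apply_moves:
  deltas:
    - [0,0,-2,4,0,0,0]
    - [0,0.2,-4,2.5,0,0,0]
    - [0,0.2,-4.5,0,0,0,0]
    - [0,0.2,-4.5,0,0,0,0]
    - [0,0.2,-4.5,0,0,0,0]
    - [0,0.2,-4.5,0,0,0,0]
    - [0,0,-2.8,0,0,0,0]
    - [0,0,0,0,0,0,0]
    - [0,0,0,0,0,0,0]
  grip_force: 30

```text
time_s: 9.6
ee_pos: [0.4299, -0.3027, 0.2122]
eef_rot: [3.141, -0.0, -3.139]
force: [0.2, 0.9, -0.1]
grip_width: 0.0939
grip_force: 0.0
```

```bash
python3 - <<'E'
from h import *
import pickle
cs={n:[snap(n) for _ in range(4)] for n in('top','scene')}
M={n:(dict(c[0]),np.mean([x['img'].astype(float) for x in c],0).astype(np.uint8)) for n,c in cs.items()}
pickle.dump(M,open('c3.pkl','wb'))
A,B=[cv2.cvtColor(M[n][1],cv2.COLOR_RGB2BGR) for n in('top','scene')]
i=np.hstack([cv2.resize(A[175:225,232:282],(400,400),interpolation=2),cv2.resize(B[190:240,225:275],(400,400),interpolation=2)])
i=cv2.convertScaleAbs(i,alpha=1.2)
cv2.imwrite('pics/v3.png',i);o=ctrl.get_obs();print(o['ee_pos'],o['eef_rot'],o['grip_width'])
E
```

```text
[ 0.43026551 -0.30222248  0.21277778] [-3.14141519e+00  2.00912351e-04 -3.13770024e+00] 0.09367624531164165
```

View pics/v3.png

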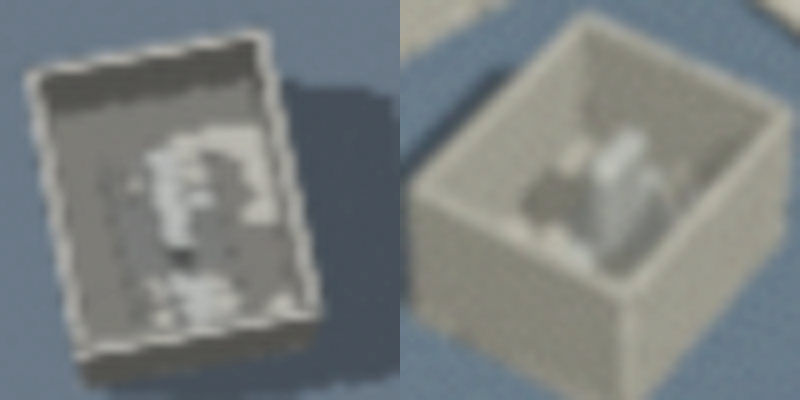

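The fin is the bluish strip from about (165,150) to (180,245) in the top half, and near (625,190) in the scene half. I'll isolate it by colour.

```bash
python3 - <<'E'
from h import *
import pickle
M=pickle.load(open('c3.pkl','rb'))
for n,(x0,x1,y0,y1) in dict(top=(246,264,190,215),scene=(241,262,203,227)).items():
    I=M[n][1].astype(int)
    print(n,'B-R','cols',x0)
    for y in range(y0,y1): print(y,' '.join('%3d'%(I[y,x,2]-I[y,x,0]) for x in range(x0,x1)),'|',' '.join('%3d'%(I[y,x].sum()//3) for x in range(x0,x1)))
E
```

```text
top B-R cols 246
190  -4  -5  -5  -4  -5  -4  -4  -5  -5  -4  -5  -5  -6  -5  -6  -6  -5  -6 | 101 101 101 101 102 101 101 102 103 102 104 111 117 118 117 117 118 117
191  -5  -4  -4  -5  -5  -5  -5  -5  -7  -5  -6  -7  -7  -7  -7  -7  -8  -7 | 102 101 101 102 102 101 103 110 117 118 119 133 144 146 146 147 147 145
192  -5  -5  -5  -6  -5  -5  -5  -6  -8  -8  -7  -8  -8  -7  -8  -8  -7  -8 | 101 102 102 101 100 102 109 128 145 146 145 145 149 149 150 150 150 149
193  -6  -5  -4  -5  -4  -2  -2  -4  -7  -7  -6  -5  -7  -7  -8  -8  -8  -8 | 101 103 102 102 105 114 125 138 148 148 140 134 136 139 143 148 150 148
194  -5  -5  -3  -1  -1  -1   0  -2  -5  -7  -5  -4  -4  -5  -6  -8  -7  -8 | 101 102 103 106 127 146 147 148 146 142 132 108 100 108 123 137 144 149
195  -5  -5  -3  -1   0   0   0   1  -3  -6  -6  -5  -4  -5  -5  -6  -8  -8 | 101 101 105 108 122 142 149 148 140 134 132 116 101 101 105 109 130 148
196  -3  -5  -3  -1  -1  -1   0  -1  -3  -6  -7  -6  -5  -6  -6  -5  -7  -8 |  97  97 104 106 107 131 147 147 144 144 145 130 109 102 102 105 128 148
197  -3  -4  -5  -3   0   0  -1  
[... 6161 characters left out ...]
 124
223 -10 -10 -10 -12 -11 -10  -9  -8  -9  -7  -9  -8  -8  -7  -9 -11 -12 -11 -12 -10 -11 | 106 109 114 122 129 138 142 141 124 109 100  99 103 116 133 140 135 130 124 125 125
224 -12  -9 -10  -8 -10 -11 -10 -10 -10 -10 -10  -8 -10 -12 -11 -12 -11 -12 -11 -11 -10 | 109 107 106 111 115 122 129 133 128 124 115 113 119 132 143 137 130 124 127 125 124
225  -9 -11 -11  -9 -11  -9  -9 -12 -11 -12 -11  -9 -11 -13 -13 -12 -13 -13 -11 -13 -11 | 108 108 109 106 109 108 115 120 128 131 133 132 135 140 140 130 127 126 126 126 123
226 -11 -12  -8  -9 -11 -10 -11 -11 -11 -11 -11 -11 -11 -10 -11 -12 -12 -11 -11 -11 -13 | 107 107 108 108 109 108 107 110 115 124 132 136 139 135 133 127 123 125 125 126 123
```

```bash
python3 - <<'E'
from h import *
import pickle
M=pickle.load(open('c3.pkl','rb'));a=M['top'][0];b=M['scene'][0]
print('top fin',onz(a,253.3,201.2,.058),'near end',onz(a,254.1,205.5,.058))
print('scene fin',onz(b,251.5,209.5,.058))
# fin bright patch ends in scene, and carrier end of block in top (near end tubes)
print('scene ends',onz(b,253.3,207.2,.058),onz(b,250.2,211.8,.058))
print('fin left edge',onz(a,252.5,204.5,.058),onz(a,251.2,197.5,.058))
E
```

```text
top fin [ 6.14978922e-01 -2.48415680e-04  5.80000000e-02] near end [ 0.60244873 -0.00394498  0.058     ]
scene fin [ 6.18286876e-01 -5.05935751e-04  5.80000000e-02]
scene ends [ 0.60837033 -0.00436188  0.058     ] [0.6269874  0.00416731 0.058     ]
fin left edge [0.60490622 0.0010117  0.058     ] [0.62536677 0.0070607  0.058     ]
```

Emit:
apply_moves:
  deltas:
    - [0,0.25,-0.1,-3,0,0,0]
    - [0,0,0,-3,0,0,0]
    - [0,0,0,-2,0,0,0]
    - [0,0,0,0,0,0,0]
    - [119,0,0,0,0,0,0]
    - [119,0,0,0,0,0,0]
    - [119,0,0,0,0,0,0]
    - [119,0,0,0,0,0,0]
    - [119,0,0,0,0,0,0]
    - [119,0,0,0,0,0,0]

```text
time_s: 11.0
ee_pos: [0.433, -0.3041, 0.1337]
eef_rot: [-3.14, 0.002, -3.138]
force: [-0.7, -0.3, 8.8]
grip_width: 0.0513
grip_force: 8.6
```

Emit:
apply_moves:
  deltas:
    - [119,0,0,0,0,0,0]
    - [119,0,0,0,0,0,0]

```text
time_s: 11.2
ee_pos: [0.433, -0.3041, 0.1337]
eef_rot: [-3.14, 0.001, -3.139]
force: [-1.1, 0.2, 8.1]
grip_width: 0.0502
grip_force: 9.2
```

Emit:
apply_moves:
  deltas:
    - [119,0,0,0.5,0,0,0]
    - [119,0,0,1,0,0,0]
    - [119,0,0,2,0,0,0]
    - [119,0,0,3,0,0,0]
    - [119,0,0,3,0,0,0]
    - [119,0,0,1,0,0,0]
    - [119,1.6,2.4,0,0,0,0.02]
    - [119,2,3.5,0,0,0,0.03]
    - [119,2.1,3.5,0,0,0,0.03]
    - [119,2.1,3.5,0,0,0,0.04]

```text
time_s: 12.2
ee_pos: [0.5109, -0.1732, 0.237]
eef_rot: [3.141, -0.001, -3.018]
force: [0.1, -0.0, -1.9]
grip_width: 0.05
grip_force: 9.0
```

Emit:
apply_moves:
  deltas:
    - [119,2.1,3.5,0,0,0,0.04]
    - [119,2.1,3.5,0,0,0,0.04]
    - [119,2.1,3.5,0,0,0,0.03]
    - [119,2.1,3.5,0,0,0,0.03]
    - [119,2.1,3.4,0,0,0,0.03]
    - [172,0,0,0,0,0,0]
    - [172,0,0,-1,0,0,0]
    - [172,0,0,-2,0,0,0]
    - [172,0,0,-0.9,0,0,0]
    - [172,0,0,0,0,0,0]

```text
time_s: 13.2
ee_pos: [0.6147, -0.0015, 0.1968]
eef_rot: [3.141, -0.003, -2.85]
force: [-0.5, 0.1, -1.8]
grip_width: 0.0311
grip_force: 17.5
```

```bash
python3 - <<'E'
from h import *
b=snap('scene');a=snap('top');b=snap('scene')
A,B=[cv2.cvtColor(c['img'],cv2.COLOR_RGB2BGR) for c in(a,b)]
i=np.hstack([cv2.resize(B[150:240,205:295],(600,600),interpolation=2),cv2.copyMakeBorder(cv2.resize(A[170:230,232:252],(200,600),interpolation=2),0,0,0,0,0)])
cv2.imwrite('pics/v4.png',cv2.convertScaleAbs(i,alpha=1.2));o=ctrl.get_obs();print(o['ee_pos'],o['eef_rot'],o['grip_width'])
E
```

```text
[ 0.61576101 -0.00113256  0.19938467] [-3.14120744e+00  9.28578127e-04 -2.84906921e+00] 0.03074855459713117
```

View pics/v4.png

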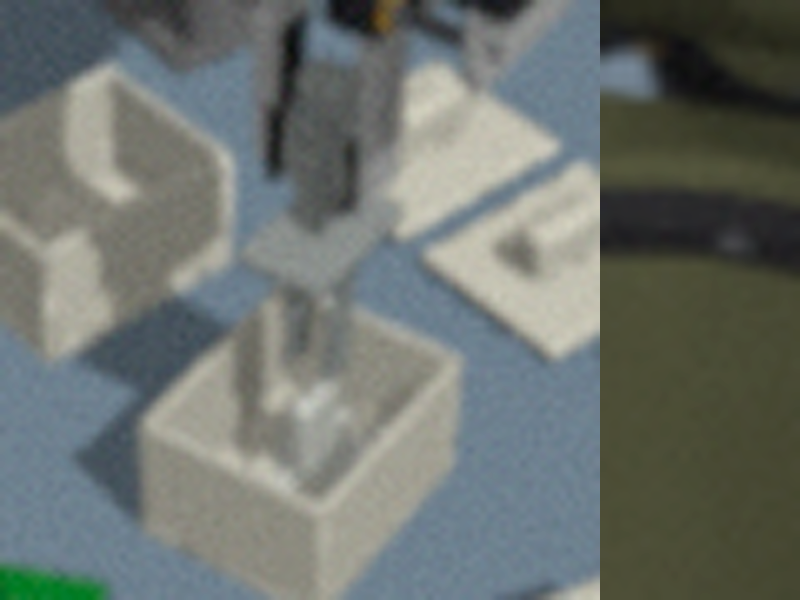

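The open jaws straddle the fin line: tips near (297,360) and (335,375), fin top around (318,393). A quick projection check follows.

```bash
python3 - <<'E'
from h import *
import pickle
b=pickle.load(open('c3.pkl','rb'))['scene'][0]
f=lambda p:((proj(b,p)-[205,150])*600/90).round()
c=np.array([.6158,-.0011]);y=np.array([-np.sin(.29),np.cos(.29)]);x=np.array([np.cos(.29),np.sin(.29)])
print('tip',f([*c,.0777]),'jaw inner',[f([*(c+s*.0145*y),.0777]) for s in(1,-1)],'fin ctr',f([*c,.058]),'fin ends',[f([*(c+s*.013*x),.058]) for s in(1,-1)],'fin bottom',f([*c,.018]))
E
```

```text
tip [315. 359.] jaw inner [array([344., 373.]), array([286., 346.])] fin ctr [314. 393.] fin ends [array([297., 411.]), array([330., 376.])] fin bottom [311. 459.]
```

Emit:
apply_moves:
  deltas:
    - [172,0.1,0.05,-1.2,0,0,0]
    - [172,0,0,-1.2,0,0,0]
    - [172,0,0,-1.2,0,0,0]
    - [172,0,0,-1,0,0,0]
    - [172,0,0,-0.5,0,0,0]
    - [172,0,0,0,0,0,0]
    - [172,0,0,0,0,0,0]

```text
time_s: 14.05
ee_pos: [0.6167, -0.0001, 0.1478]
eef_rot: [3.142, 0.0, -2.848]
force: [-0.6, 0.1, -2.3]
grip_width: 0.0311
grip_force: 17.5
```

Emit:
apply_moves:
  deltas:
    - [160,0,0,0,0,0,0]
    - [150,0,0,0,0,0,0]
    - [140,0,0,0,0,0,0]
    - [130,0,0,0,0,0,0]
    - [119,0,0,0,0,0,0]
    - [119,0,0,0,0,0,0]
    - [119,0,0,0,0,0,0]
    - [119,0,0,0.3,0,0,0]
    - [119,0,0,0.5,0,0,0]
    - [119,0,0,0,0,0,0]

```text
time_s: 15.05
ee_pos: [0.617, -0.0002, 0.1566]
eef_rot: [-3.141, 0.001, -2.848]
force: [0.5, -1.0, -2.5]
grip_width: 0.0502
grip_force: 5.7
```

Emit:
apply_moves:
  deltas:
    - [119,0,0,0.7,0,0,0]
    - [119,0,0,1,0,0,0]
    - [119,0,0,1,0,0,0]
    - [119,0,0,1,0,0,0]
    - [119,0,0,1,0,0,0]
    - [119,0,0,1.3,0,0,0]
    - [119,0,0,1.3,0,0,0]
    - [119,0,0,0.7,0,0,0]
    - [119,0,0,0,0,0,0]
    - [119,0,0,0,0,0,0]

```text
time_s: 16.05
ee_pos: [0.6165, -0.0001, 0.2353]
eef_rot: [3.141, -0.0, -2.848]
force: [0.3, 0.3, -3.0]
grip_width: 0.0503
grip_force: 5.7
```

```bash
python3 - <<'E'
from h import *
b=snap('scene');a=snap('top')
A,B=[cv2.cvtColor(c['img'],cv2.COLOR_RGB2BGR) for c in(a,b)]
i=cv2.resize(B[130:240,205:315],(600,600),interpolation=2)
cv2.imwrite('pics/v5.png',cv2.convertScaleAbs(i,alpha=1.2));o=ctrl.get_obs();print(o['ee_pos'],o['force'],o['moment'])
E
```

```text
[ 6.16402661e-01 -1.45541017e-04  2.34890396e-01] [-0.8270244  -0.08874742 -3.46001364] [ 0.10518209 -0.14939561 -0.06207015]
```

View pics/v5.png

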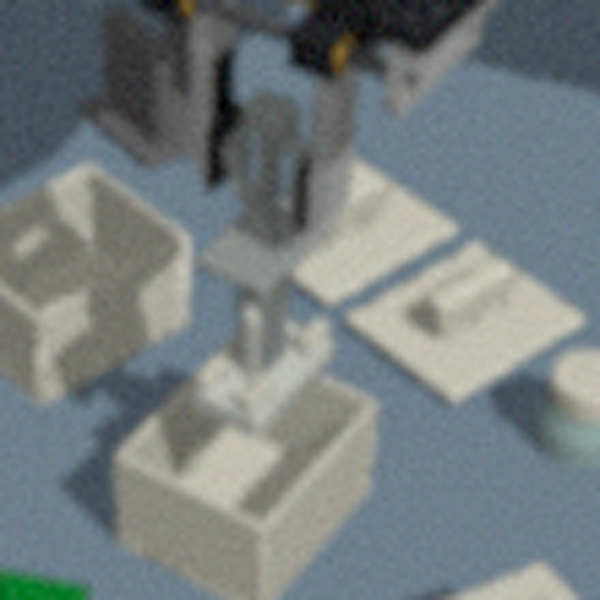

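The carrier is held clear of the tub and looks level in the jaws. I'll carry it over while refining the tray measurement.

Emit:
apply_moves:
  deltas:
    - [119,-0.3,0.6,0.3,0,0,-0.011]
    - [119,-0.7,1.36,0.6,0,0,-0.026]
    - [119,-1,1.945,0.6,0,0,-0.038]
    - [119,-1,1.945,0.6,0,0,-0.038]
    - [119,-1,1.945,0.4,0,0,-0.038]
    - [119,-1,1.945,0,0,0,-0.038]
    - [119,-1,1.945,0,0,0,-0.038]
    - [119,-1,1.945,0,0,0,-0.038]
    - [119,-1,1.945,0,0,0,-0.038]
    - [119,-1,1.945,0,0,0,-0.038]

```text
time_s: 17.15
ee_pos: [0.5258, 0.1761, 0.2607]
eef_rot: [3.142, -0.0, 3.092]
force: [-0.2, -0.5, -3.1]
grip_width: 0.0503
grip_force: 5.7
```

Emit:
apply_moves:
  deltas:
    - [119,-1,1.945,0,0,0,-0.038]
    - [119,-1,1.945,0,0,0,-0.038]
    - [119,-1,1.945,0,0,0,-0.038]
    - [119,-1,1.945,0,0,0,-0.038]
    - [119,-1,1.945,0,0,0,-0.038]
    - [119,-1,1.945,0,0,0,-0.038]
    - [119,-0.6,1.36,0,0,0,-0.026]
    - [119,-0.3,0.5,0,0,0,-0.01]
    - [119,0,0,0,0,0,0]
    - [119,0,0,0,0,0,0]

```text
time_s: 18.15
ee_pos: [0.4577, 0.3099, 0.2606]
eef_rot: [-3.141, 0.0, 2.83]
force: [0.9, 0.5, -3.3]
grip_width: 0.0502
grip_force: 5.7
```

```bash
python3 - <<'E'
from h import *
import pickle
M=pickle.load(open('c3.pkl','rb'));a=M['top'][0];I=M['top'][1]
g=cv2.cvtColor(I,cv2.COLOR_RGB2HSV)
m=((g[...,1]<60)).astype(np.uint8); m[:222]=0;m[275:]=0;m[:,:118]=0;m[:,185:]=0
m=cv2.morphologyEx(m,cv2.MORPH_CLOSE,np.ones((3,3)))
cs=max(cv2.findContours(m,0,1)[0],key=cv2.contourArea);p=cv2.boxPoints(cv2.minAreaRect(cs))
print(cv2.contourArea(cs),p.round(1).tolist())
q=np.array([onz(a,*x,.012) for x in p]);print(q.mean(0),[(np.linalg.norm(q[(i+1)%4]-q[i]).round(4),np.arctan2(*(q[(i+1)%4]-q[i])[1::-1]).round(3)) for i in range(4)])
o=ctrl.get_obs();print(o['ee_pos'],o['eef_rot'],o['force'],o['moment'],o['grip_width'],o['grip_force'])
E
```

```text
3432.0 [[118.0, 222.0], [184.0, 222.0], [184.0, 274.0], [118.0, 274.0]]
[0.45304418 0.28555056 0.012     ] [(np.float64(0.1978), np.float64(-1.462)), (np.float64(0.1529), np.float64(-2.989)), (np.float64(0.1913), np.float64(1.679)), (np.float64(0.1532), np.float64(0.196))]
[0.4577349  0.3099217  0.26063092] [-3.14143890e+00  7.48116964e-05  2.83009704e+00] [ 0.93994477  0.45549728 -3.27285417] [ 0.0377213  -0.10631103 -0.01686293] 0.05017842116959322 5.687121748924255
```

```bash
python3 - <<'E'
from h import *
import pickle
M=pickle.load(open('c3.pkl','rb'));a=M['top'][0];I=M['top'][1].astype(int)
m=((I[...,2]-I[...,0])<11).astype(np.uint8); m[:222]=0;m[275:]=0;m[:,:118]=0;m[:,185:]=0
cs=max(cv2.findContours(m,0,1)[0],key=cv2.contourArea);p=cv2.boxPoints(cv2.minAreaRect(cs))
print(cv2.contourArea(cs),p.round(1).tolist())
q=np.array([onz(a,*x,.014) for x in p]);print(q.mean(0),[(np.linalg.norm(q[(i+1)%4]-q[i]).round(4),np.arctan2(*(q[(i+1)%4]-q[i])[1::-1]).round(3)) for i in range(4)])
E
```

```text
1325.0 [[123.80000305175781, 255.39999389648438], [139.39999389648438, 224.1999969482422], [175.8000030517578, 242.39999389648438], [160.1999969482422, 273.6000061035156]]
[0.44923169 0.28805321 0.014     ] [(np.float64(0.1002), np.float64(-0.29)), (np.float64(0.124), np.float64(-1.916)), (np.float64(0.099), np.float64(2.827)), (np.float64(0.1214), np.float64(1.235))]
```

```bash
python3 - <<'E'
from h import *
import pickle
M=pickle.load(open('c3.pkl','rb'));b=M['scene'][0];I=M['scene'][1].astype(int)
g=I.sum(2)//3
m=(((I[...,2]-I[...,0])<6)).astype(np.uint8); m[:225]=0;m[285:]=0;m[:,:338]=0;m[:,405:]=0
n,l,s,_=cv2.connectedComponentsWithStats(m);print(s.tolist())
cs=max(cv2.findContours(m,0,1)[0],key=cv2.contourArea)[:,0]
for f in((1,0),(-1,0),(0,1)):
    e=cs[np.argmax(cs@np.array(f))];print(f,e,onz(b,*e,.018),onz(b,*e,.0))
E
```

```text
[[0, 0, 512, 384, 195175], [341, 232, 57, 46, 1430], [366, 284, 3, 1, 3]]
(1, 0) [397 264] [0.42670894 0.35675758 0.018     ] [0.41067843 0.35231001 0.        ]
(-1, 0) [341 244] [0.48763719 0.22190154 0.018     ] [0.47303808 0.21428577 0.        ]
(0, 1) [366 277] [0.52254711 0.33089689 0.018     ] [0.50876814 0.32584177 0.        ]
```

Emit:
apply_moves:
  deltas:
    - [119,0.08,0.36,0,0,0,-0.003]
    - [119,0,0,-1.5,0,0,0]
    - [119,0,0,-2,0,0,0]
    - [119,0,0,-2,0,0,0]
    - [119,0,0,-2,0,0,0]
    - [119,0,0,-1.5,0,0,0]
    - [119,0,0,-1,0,0,0]
    - [119,0,0,-0.6,0,0,0]
    - [119,0,0,-0.3,0,0,0]
    - [119,0,0,0,0,0,0]

```text
time_s: 19.15
ee_pos: [0.4586, 0.3139, 0.1518]
eef_rot: [3.141, 0.0, 2.827]
force: [-0.1, 0.2, -2.6]
grip_width: 0.0503
grip_force: 5.7
```

Emit:
apply_moves:
  deltas:
    - [119,0,0,-0.1,0,0,0]
    - [119,0,0,-0.1,0,0,0]
    - [119,0,0,0,0,0,0]

```text
time_s: 19.45
ee_pos: [0.4584, 0.314, 0.1498]
eef_rot: [3.141, 0.0, 2.827]
force: [-0.2, 0.6, -3.1]
grip_width: 0.0505
grip_force: 5.7
```

Emit:
apply_moves:
  deltas:
    - [119,0,0,-0.1,0,0,0]
    - [119,0,0,-0.1,0,0,0]
    - [119,0,0,0,0,0,0]

```text
time_s: 19.75
ee_pos: [0.4585, 0.314, 0.1477]
eef_rot: [3.141, 0.0, 2.827]
force: [0.1, 0.3, -3.2]
grip_width: 0.0505
grip_force: 5.7
```

Emit:
apply_moves:
  deltas:
    - [119,0,0,-0.05,0,0,0]
    - [119,0,0,0,0,0,0]
    - [119,0,0,0,0,0,0]

```text
time_s: 20.05
ee_pos: [0.4586, 0.314, 0.1475]
eef_rot: [3.141, 0.0, 2.827]
force: [-0.3, -0.4, 3.8]
grip_width: 0.0502
grip_force: 5.9
```

It touched down at the expected height, on the bay floor. Now I'll open the jaws and lift off.

Emit:
apply_moves:
  deltas:
    - [130,0,0,0,0,0,0]
    - [142,0,0,0,0,0,0]
    - [155,0,0,0,0,0,0]
    - [165,0,0,0,0,0,0]
    - [172,0,0,0,0,0,0]
    - [172,0,0,0,0,0,0]
    - [172,0,0,0,0,0,0]
    - [172,0,0,0,0,0,0]

```text
time_s: 20.85
ee_pos: [0.4584, 0.3139, 0.147]
eef_rot: [-3.141, -0.0, 2.827]
force: [0.3, 0.1, -1.1]
grip_width: 0.031
grip_force: 17.5
```

Emit:
apply_moves:
  deltas:
    - [172,0,0,0.5,0,0,0]
    - [172,0,0,1,0,0,0]
    - [172,0,0,1.5,0,0,0]
    - [172,0,0,2,0,0,0]
    - [172,0,0,2,0,0,0]
    - [172,0,0,2,0,0,0]
    - [172,0,0,2,0,0,0]
    - [172,0,0,0.5,0,0,0]
    - [119,0,0,0,0,0,0]
    - [119,0,0,0,0,0,0]

```text
time_s: 21.85
ee_pos: [0.4582, 0.3138, 0.2613]
eef_rot: [-3.141, -0.001, 2.827]
force: [0.7, -1.0, -1.5]
grip_width: 0.0438
grip_force: 12.6
```

Emit:
apply_moves:
  deltas:
    - [119,-0.13,-1,0,0,0,0.016]
    - [119,-0.13,-2.5,0,0,0,0.016]
    - [119,-0.13,-3.6,0,0,0,0.016]
    - [119,-0.13,-3.6,0,0,0,0.016]
    - [119,-0.13,-3.6,0,0,0,0.016]
    - [119,-0.13,-3.6,0,0,0,0.016]
    - [119,-0.13,-3.6,0,0,0,0.016]
    - [119,-0.13,-3.6,0,0,0,0.016]
    - [119,-0.13,-3.6,0,0,0,0.016]
    - [119,-0.13,-3.6,0,0,0,0.016]

```text
time_s: 22.85
ee_pos: [0.4448, -0.0104, 0.2613]
eef_rot: [-3.142, -0.001, 2.988]
force: [0.8, 0.1, -1.8]
grip_width: 0.0502
grip_force: 9.0
```

Emit:
apply_moves:
  deltas:
    - [119,-0.13,-3.6,0,0,0,0.016]
    - [119,-0.13,-3.6,0,0,0,0.016]
    - [119,-0.13,-3.6,0,0,0,0.016]
    - [119,-0.13,-3.6,0,0,0,0.016]
    - [119,-0.13,-3.6,0,0,0,0.016]
    - [119,-0.13,-3.6,0,0,0,0.016]
    - [119,-0.13,-3.6,0,0,0,0.016]
    - [119,-0.13,-2.5,0,0,0,0.016]
    - [119,-0.13,-1.3,0,0,0,0.016]
    - [119,-0.05,-0.5,0,0,0,0.013]

```text
time_s: 23.85
ee_pos: [0.4327, -0.305, 0.2609]
eef_rot: [3.14, -0.002, -3.14]
force: [-0.2, 0.9, -1.7]
grip_width: 0.0503
grip_force: 9.0
```

Emit:
apply_moves:
  deltas:
    - [119,0,0,0,0,0,0]
    - [119,0,0,0,0,0,0]

```text
time_s: 24.05
ee_pos: [0.4333, -0.3034, 0.2618]
eef_rot: [3.141, -0.0, -3.139]
force: [0.9, -0.2, -2.1]
grip_width: 0.0503
grip_force: 9.0
```

Emit:
apply_moves:
  deltas:
    - [119,0,0,-2,0,0,0]
    - [119,0,0,-2,0,0,0]
    - [119,0,0,-2,0,0,0]
    - [119,0,0,-2,0,0,0]
    - [119,0,0,-2,0,0,0]
    - [119,0,0,-1.4,0,0,0]
    - [119,0,0,-0.7,0,0,0]
    - [119,0,0,-0.3,0,0,0]
    - [119,0,0,-0.2,0,0,0]
    - [119,0,0,0,0,0,0]

```text
time_s: 25.05
ee_pos: [0.4334, -0.304, 0.1365]
eef_rot: [-3.141, 0.0, -3.139]
force: [-0.3, -0.8, -1.9]
grip_width: 0.0505
grip_force: 9.0
```

Emit:
apply_moves:
  deltas:
    - [119,0,0,-0.1,0,0,0]
    - [119,0,0,0,0,0,0]

```text
time_s: 25.25
ee_pos: [0.4333, -0.3041, 0.1354]
eef_rot: [-3.141, 0.0, -3.139]
force: [0.5, -0.0, -2.0]
grip_width: 0.0505
grip_force: 9.0
```

Emit:
apply_moves:
  deltas:
    - [119,0,0,-0.1,0,0,0]
    - [119,0,0,-0.08,0,0,0]
    - [119,0,0,0,0,0,0]

```text
time_s: 25.55
ee_pos: [0.4335, -0.3043, 0.1339]
eef_rot: [-3.141, 0.001, -3.139]
force: [0.2, 0.0, 3.6]
grip_width: 0.0502
grip_force: 9.1
```

Seated, with contact at the original height. I'll open slowly and retreat upward.

Emit:
apply_moves:
  deltas:
    - [100,0,0,0,0,0,0]
    - [85,0,0,0,0,0,0]
    - [70,0,0,0,0,0,0]
    - [40,0,0,0,0,0,0]
    - [0,0,0,0,0,0,0]
    - [0,0,0,0,0,0,0]
    - [0,0,0,0,0,0,0]
    - [0,0,0,0,0,0,0]
    - [0,0,0,0,0,0,0]

```text
time_s: 26.45
ee_pos: [0.4332, -0.3041, 0.1333]
eef_rot: [3.142, -0.0, -3.139]
force: [0.3, -0.4, -0.3]
grip_width: 0.0938
grip_force: 0.0
```

Emit:
apply_moves:
  deltas:
    - [0,0,0,1,0,0,0]
    - [0,0,0,2,0,0,0]
    - [0,0,0,3,0,0,0]
    - [0,0,0,4,0,0,0]
    - [0,0,0,2,0,0,0]
    - [0,-2,-4,0,0,0,0]
    - [0,-3,-4,0,0,0,0]
    - [0,-3,-4,0,0,0,0]
    - [0,-3,-4,0,0,0,0]
    - [0,0,0,0,0,0,0]

```text
time_s: 27.45
ee_pos: [0.3305, -0.4606, 0.2536]
eef_rot: [-3.134, -0.01, 3.119]
force: [0.8, 0.2, -1.2]
grip_width: 0.0939
grip_force: 0.0
```

```bash
python3 - <<'E'
from h import *
a=snap('top');b=snap('scene')
A,B=[cv2.cvtColor(c['img'],cv2.COLOR_RGB2BGR) for c in(a,b)]
R=lambda I,s:cv2.resize(I,s,interpolation=2)
i=np.vstack([np.hstack([R(A[222:277,118:185],(400,300)),R(B[225:285,335:415],(400,300))]),np.hstack([R(A[245:305,330:410],(400,300)),R(B[100:160,200:280],(400,300))])])
cv2.imwrite('pics/v6.png',cv2.convertScaleAbs(i,alpha=1.25));o=ctrl.get_obs();print(o['time_s'],o['ee_pos'],o['force'])
E
```

```text
27.55 [ 0.33273678 -0.45791389  0.25356025] [-0.24062354  0.62079579 -0.08672501]
```

View pics/v6.png

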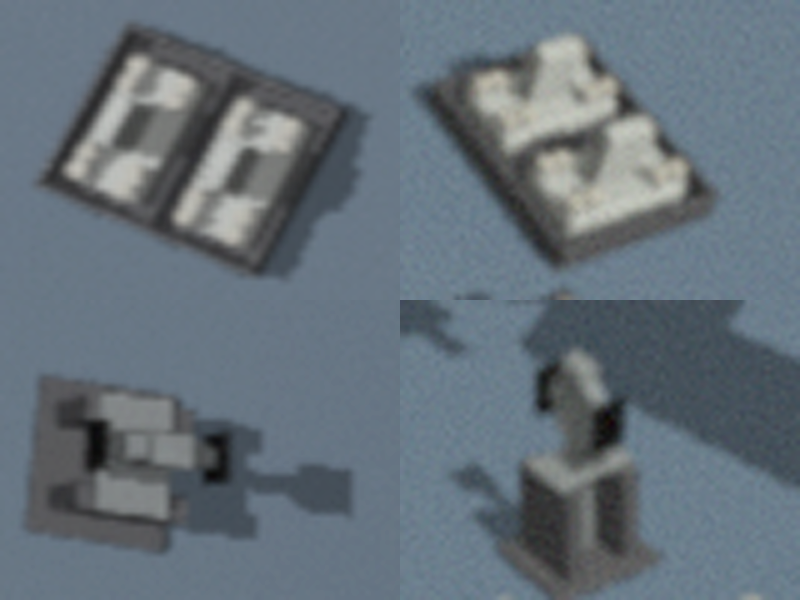

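The carrier lies flat in the formerly empty bay, around (130,130), beside the neighbour. The forceps hang upright on the stand at (150,450), and the arm is clear, so I'm handing in.

```bash
python3 -c "
from station import ctrl
print(ctrl.hand_in())"
```

```text
the job is handed in; nothing more can be done
None
```

I found the carrier in the middle tub and set it flat in the tray's empty bay. The forceps are back upright on their stand, and I handed in at about 28 s; the hand-in gave no verdict.

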